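# Restock the spring-fed oil-filter rack

## Task

Restock the spring-fed oil-filter rack: draw the sprung pusher by its knob right out to its stop and hook it sideways into the notch so that it stays back, then stand every loose oil filter upright in the lane, sliding them along under the hood towards the gate to make room in the loading bay. When all are in, unhook the pusher and let it close so that it presses the whole row up against the gate. Leave the other things on the bench where they are.

Things in the scene. Friction and masses are not known exactly. Their poses are not given: they have to be found in the camera images.
- rack: spring-fed filter rack: a grey steel channel fixed to the bench, 330 mm long. Origin on the bench on the lane's centre line; x along the lane from the gate (-x) to the loading end (+x), y towards the robot's side, z up. Lane 72 mm wide, its floor 6 mm above the bench. A full row standing against the gate has its filters' centres at x = -130, -70, -10, +50 mm
- gate: the shut gate across the front end of the lane, 64 mm high above the floor, part of the rack; its inner face, where the row stops, is at the rack's x = -160 mm. Its origin coincides with the rack's
- hood (a point): middle of the hood's rear mouth, at the rack's x = 0, y = 0, 85 mm above the bench. From the gate to here the lane has 90 mm high side walls and two lips folded in over its top (underside 85, top 90 mm above the bench, 32 mm apart): a filter gets in only by sliding along the floor from the loading bay
- bay (a point): point on the lane's floor in the loading bay, at the rack's x = 60 mm, y = 0, 6 mm above the bench. The bay is open above from the hood (rack x = 0) to the hooked-back pusher plate (face at x = 122 mm); a sill 16 mm above the bench on the robot's side (y = 36 to 40), the guide rail 24 mm high on the far side (y = -36 to -95)
- notch (a point): centre of the notch at the loading end of the rail's slot, 24 mm above the bench, at the rack's x = 134 mm, y = -83 mm. The slot for the knob's stem runs along the rail at y = -65 mm; the 17 mm long notch opens from it to the outer side (-y, away from the lane)
- pusher (a joint): travel of the sprung pusher along the rack's x, m: 0 = home (plate face 2 mm from the gate), 0.285 = out at its stop. A spring pulls it home with 10 N there, 13 N at the stop, lightly damped. The plate's face is at the rack's x = -0.158 + travel. Hooked in the notch it rests at about 0.280
- knob (a joint): sideways travel of the knob, m: 0 = in the slot, 0.016 = fully in the notch (along the rack's -y, away from the lane). Little friction, no spring. It moves over only with the pusher within 5 mm of its stop; the spring then holds the stem behind the notch's edge until the knob is eased back and moved into the slot again
- knob_grip (a point): point to grip on the pusher's knob, on its axis, 60 mm above the bench. The knob is an upright black cylinder, 22 mm diameter, from 37 to 82 mm above the bench, beyond the lane; its axis is 25 mm from the hood's outer wall
- pusher_face (a point): middle of the front face of the pusher's grey plate (8 mm thick, 62 mm wide, from 8 to 76 mm above the bench), which presses on the row of filters; 42 mm above the bench
- filter1: spin-on oil filter: a white-painted upright can, 60 mm diameter, 72 mm tall, 0.2 kg, with a grey band and a fluted upper end, all alike; standing loose on the bench at the start. Origin: centre of its underside; z is its axis, up when it stands. Three or all four of the four are there (None from the start: not there)
- filter2: spin-on oil filter: a white-painted upright can, 60 mm diameter, 72 mm tall, 0.2 kg, with a grey band and a fluted upper end, all alike; standing loose on the bench at the start. Origin: centre of its underside; z is its axis, up when it stands. Three or all four of the four are there (None from the start: not there)
- filter3: spin-on oil filter: a white-painted upright can, 60 mm diameter, 72 mm tall, 0.2 kg, with a grey band and a fluted upper end, all alike; standing loose on the bench at the start. Origin: centre of its underside; z is its axis, up when it stands. Three or all four of the four are there (None from the start: not there)
- filter4: spin-on oil filter: a white-painted upright can, 60 mm diameter, 72 mm tall, 0.2 kg, with a grey band and a fluted upper end, all alike; standing loose on the bench at the start. Origin: centre of its underside; z is its axis, up when it stands. Three or all four of the four are there (None from the start: not there)
- spanner: flat steel spanner, 190 mm long, lying between the robot and the rack; to be left alone. Origin on its underside
- screwdriver: screwdriver, 200 mm long, lying beyond the rack on the robot's right; to be left alone. Origin on its underside
- brake_pad_a: brake pad, 124 x 46 x 16 mm, lying on the robot's right; to be left alone. Origin on its underside
- brake_pad_b: a second brake pad, 124 x 46 x 16 mm, lying on the robot's left; to be left alone. Origin on its underside
- bulb_carton: small cardboard carton, 90 x 55 x 40 mm, lying beyond the rack on the robot's left; to be left alone. Origin on its underside
Things that resemble listed ones, but are neither listed nor needed, are in the scene too. Leave any orange look-alike of the filter2 alone. Leave any yellow look-alike of the filter4 alone.

How it is judged:
On the way, in this order (a step that is already met when the one before it is completed fails the run):
1. the pusher is drawn out to its stop and hooked in the notch (value of joint pusher above 0.275 m and value of joint knob above 0.01 m), for 0.5 s.
2. every filter there is stands upright in the lane between gate and pusher, the pusher still hooked back (value of joint pusher above 0.275 m and value of joint knob above 0.008 m and x of filter1 in the frame of rack between -0.14 and 0.095 m and y of filter1 in the frame of rack between -0.01 and 0.01 m and z of filter1 in the frame of rack between 0 and 0.014 m and angle between each of filter1, filter2, filter3, filter4's own z axis and vertical below 0.15 rad and x of filter2 in the frame of rack between -0.14 and 0.095 m and y of filter2 in the frame of rack between -0.01 and 0.01 m and z of filter2 in the frame of rack between 0 and 0.014 m and x of filter3 in the frame of rack between -0.14 and 0.095 m and y of filter3 in the frame of rack between -0.01 and 0.01 m and z of filter3 in the frame of rack between 0 and 0.014 m and x of filter4 in the frame of rack between -0.14 and 0.095 m and y of filter4 in the frame of rack between -0.01 and 0.01 m and z of filter4 in the frame of rack between 0 and 0.014 m), for 0.3 s.
At the end, for the whole second after the job is handed in: Every filter there is stands upright (within 0.15 rad) on the floor of the lane (within 10 mm of its centre line), in front of the pusher plate and at rest; the knob is back in its slot (under 6 mm), the plate presses on the row with over 2 N and the row on the gate with over 1 N (value of joint knob below 0.006 m and contact force between pusher_c0 and anything else above 2 N and contact force between gate and anything else above 1 N and x of filter1 in the frame of rack between -0.14 and 0.065 m and y of filter1 in the frame of rack between -0.01 and 0.01 m and z of filter1 in the frame of rack between 0 and 0.014 m and angle between each of filter1, filter2, filter3, filter4's own z axis and vertical below 0.15 rad and x of each of filter1, filter2, filter3, filter4 in the frame of pusher_face below -0.022 m and linear speed of each of filter1, filter2, filter3, filter4 below 0.02 m/s and x of filter2 in the frame of rack between -0.14 and 0.065 m and y of filter2 in the frame of rack between -0.01 and 0.01 m and z of filter2 in the frame of rack between 0 and 0.014 m and x of filter3 in the frame of rack between -0.14 and 0.065 m and y of filter3 in the frame of rack between -0.01 and 0.01 m and z of filter3 in the frame of rack between 0 and 0.014 m and x of filter4 in the frame of rack between -0.14 and 0.065 m and y of filter4 in the frame of rack between -0.01 and 0.01 m and z of filter4 in the frame of rack between 0 and 0.014 m); the robot touches nothing.
It fails at once if another thing on the bench is shifted by more than 30 mm (distance of any of spanner, screwdriver, brake_pad_a, brake_pad_b, bulb_carton from where it was at the start of the episode above 0.03 m).
Of filter1, filter2, filter3, filter4 only 3 to 4 are there at a start; the rules pass over those that are not, and their reading is None.
At some moment in a run one of filter1, filter2, filter3, filter4 may be knocked a few centimetres aside while the robot is not near it.
Once in a run the grip may slacken for a moment while it holds something.
It also fails if it takes over 210 s, if anything falls off the work surface, if the arm or the gripper's body presses on something with over 40 N, if the wrist force passes 120 N, or if a joint passes its speed limit or range.

## Robot

A 6-joint arm with a two-finger parallel gripper is mounted at the origin on the work surface. World frame = base frame: x ahead of the robot, y to its left, z up, the work surface at z = 0. Lengths are in m, angles in rad, forces in N, time in s.
With the tool pointing down it reaches from about 0.25 to 0.725 m from the base axis. Payload 9.7 kg.
Tool frame: the origin (TCP) lies on the centre line of the jaws, within the pads' length; the fingertips stand 11 mm ahead of it and the grasp point (between the pads) lies 8 mm behind it; z points along the fingers, y is the line along which they close (so a half turn about z gives the same grasp; the last joint's range is limited). The gripper opens to 85 mm and grips with 20 to 120 N. Pads are 22 mm wide; open, the fingers measure 114 mm over their backs; the gripper's body (76 mm by 85 mm) begins 54 mm behind the grasp point. The pads swing forward as they close: fully open they stand 13 mm farther back than shut.
Start: joints at [1.238, 0.087, 0.176, 1.66, 0, 1.571], TCP at [0.18, 0.52, 0.242] pointing down, gripper open.
Joint ranges: [-3.13, 3.13], [-0.85, 1.81], [-1.15, 1.24], [-2.2, 2.28], [-1.44, 1.52], [-3.14, 3.14]. Speed limits (rad/s): [2.22, 2.22, 2.57, 3.14, 3.14, 3.14].

## Interface

Orientations are given as a unit quaternion [x, y, z, w].
In Python, from station import arm gives the robot as it stands. The module is installed in compiled form; this text tells all that it offers.
- The arm moves only by the shell command python3 -m pendant 'ROWS' [OPENING] [FORCE]. ROWS is JSON, a list of rows, each a list of 4 numbers: the shift along the tool's x, y, z in mm, then the turn about the tool's z in degrees. A call has exactly 5 rows; each row is the pose to reach, as a shift and turn from the pose commanded when the call began, along the tool's axes at that moment; what a row does not reach only later rows make up. A row lasts 1/12 s, in which the tool goes at most 41.7 mm and 7.16 degrees, less where a joint would pass 70% of its speed; a pose out of reach is approached as far as the arm can. A call with a gripper value outside its range is refused whole. OPENING is the opening, from 0 (shut) to 1 (fully open), set as the call begins (- or left out, the last holds). The fingers move at their own pace and stop on an object; FORCE is the grip in N (left out, the last holds). Time passes only in rows, so rows that repeat a pose let the fingers close, or fill a call up. It gives the time, the measured TCP pose, the force, the opening and the grip force at its end, in the units of the state.
- arm.get_obs(): the state, without advancing time (a new reading comes with each control period).
- arm.camera(name): name is "scene" or "top" or "wrist"; returns the picture (480x640x3 uint8, blue, green, red); there is no depth.
- arm.camera_params(name): a dict with "fx", "fy", "cx", "cy" (pixels), "origin" and "attitude" of the camera in the world; the wrist camera has in their place "tool_from_camera" (4x4, takes a point from camera to tool coordinates, whose origin is the TCP and whose axes are the flange's). Camera axes: x right, y down, z forward; pixel columns grow to the right and rows downward; lengths in m; the calibration is good to about 2 mm. A picture is of the moment at which its call begins: read the wrist's pose just before it. camera_params takes no time and is no camera call.
- arm.hand_in(): hands the job in; it is judged then, once.
The state is a dict: "clock": time; "joint_positions": joint angles; "dq": joint speeds; "joint_torque": joint torques, N m; "tool_pos": TCP position; "eef_rot": TCP orientation; "ft_force": force on the tool from outside, world axes, zero at the start; "wrist_torque": the same for the moment, N m; "grip_width": finger opening in m; "grasp_force": force on a finger pad.
Only numpy, scipy, OpenCV 4.12 (cv2) and the standard library are available. Lean on these libraries where they do the work, as an engineer would, in place of code of your own. Each camera call takes 0.05 s, during which the arm holds its last target. There are 200 camera calls.

## Working session

There is one attempt and no reset: what is moved stays moved. The work goes in short steps, Python scripts to look and compute and a shell command to move; the robot and the scene stay as the last step left them, time stands still between calls to the robot, and variables do not carry over. Pictures are saved under pics/ and viewed, at most 14 in all, crops included, and the job is handed in when it is done.

```bash
mkdir -p pics
cat > h.py <<'E'
import numpy as np, cv2
from station import arm
from scipy.spatial.transform import Rotation as R
def cam(n):
    p=arm.camera_params(n); o=arm.get_obs()
    if 'tool_from_camera' in p:
        T=np.eye(4);T[:3,:3]=R.from_quat(o['eef_rot']).as_matrix();T[:3,3]=o['tool_pos']
        T=T@np.array(p['tool_from_camera'])
        return p,T
    T=np.eye(4);a=np.array(p['attitude'])
    T[:3,:3]=a if a.shape==(3,3) else R.from_quat(a).as_matrix()
    T[:3,3]=p['origin'];return p,T
def ray(n,u,v,z):
    p,T=cam(n);d=T[:3,:3]@np.array([(u-p['cx'])/p['fx'],(v-p['cy'])/p['fy'],1]);o=T[:3,3]
    return o+d*(z-o[2])/d[2]
def proj(n,X):
    p,T=cam(n);c=T[:3,:3].T@(np.array(X)-T[:3,3]);return p['fx']*c[0]/c[2]+p['cx'],p['fy']*c[1]/c[2]+p['cy']
E
python3 - <<'E'
from h import *
for n in('top','scene'):
    cv2.imwrite(f'pics/{n}0.png',arm.camera(n));p=arm.camera_params(n);print(p)
print(arm.camera_params('wrist'));print(arm.get_obs())
E
```

```text
{'fx': 490.9618813401577, 'fy': 490.9618813401577, 'cx': 321.1018527420061, 'cy': 237.49575970142146, 'origin': array([ 0.36117222, -0.00370205,  1.3006959 ]), 'attitude': array([-0.70045353,  0.71220944, -0.0313378 ,  0.03377138])}
{'fx': 459.3537291282873, 'fy': 459.3537291282873, 'cx': 323.5017446552027, 'cy': 239.8182861115317, 'origin': array([ 0.85478511, -0.51575993,  0.70355396]), 'attitude': array([ 0.87190915,  0.30124565, -0.11556279, -0.36833508])}
{'fx': 368.4370761410663, 'fy': 368.4370761410663, 'cx': 321.0251940158516, 'cy': 244.26522959514784, 'tool_from_camera': array([[-2.75873833e-04, -9.56108069e-01, -2.93014138e-01,
         7.53070330e-02],
       [ 9.99999959e-01, -2.41130439e-04, -1.54692410e-04,
        -1.75744575e-03],
       [ 7.72480337e-05, -2.93014169e-01,  9.56108096e-01,
        -1.32093291e-01],
       [ 0.00000000e+00,  0.00000000e+00,  0.00000000e+00,
         1.00000000e+00]])}
{'clock': 0.1, 'joint_positions': array([ 1.23798613e+00,  8.74266661e-02,  1.75225329e-01,  1.65980656e+00,
       -1.38653301e-05,  1.57080824e+00]), 'dq': array([ 0.00022255, -0.0013469 ,  0.00203977, -0.00096585, -0.0020669 ,
       -0.00035871]), 'joint_torque': array([-4.35767943e-04, -5.21561265e+01,  4.65652442e+01,  1.59876893e-02,
       -4.13773796e-05, -1.38405767e-05]), 'tool_pos': array([0.17962688, 0.51964013, 0.24164823]), 'eef_rot': array([ 1.65644020e-01,  9.86185425e-01, -5.98567506e-04, -9.35009277e-05]), 'ft_force': array([0.10194789, 0.71862846, 0.86388525]), 'wrist_torque': array([-0.01032921,  0.01292455, -0.0278449 ]), 'grasp_force': 0.0, 'grip_width': 0.08522595212661259}
```

View pics/top0.png

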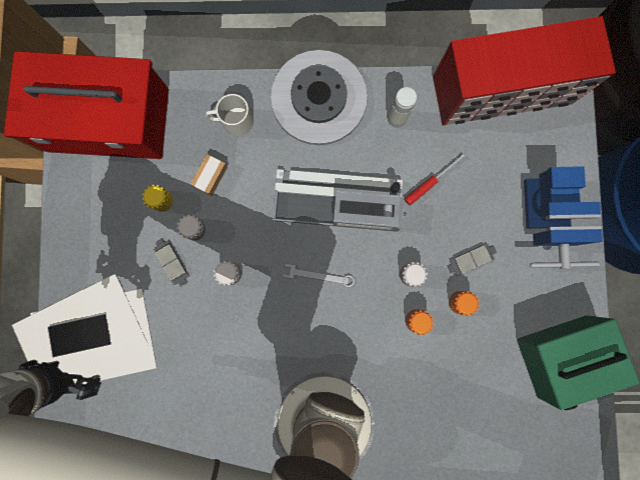

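View pics/scene0.png

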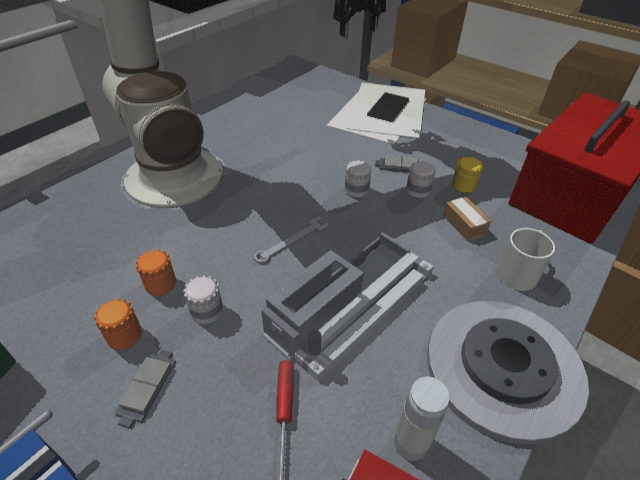

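The top view shows the rack at (275-405, 168-230) with the hood on the right and the knob at (395,186). There are three white filters, at (190,227), (227,273) and (414,273). The orange ones at (420,322) and (464,303) and the yellow one at (157,196) are the look-alikes, and the tall bottle at (403,103) isn't a filter. I'll confirm with one enlarged crop.

Run:
```python
from h import *
t=cv2.imread('pics/top0.png')
a=cv2.resize(t[155:240,265:415],None,fx=5,fy=5,interpolation=cv2.INTER_CUBIC)
b=[cv2.resize(cv2.convertScaleAbs(t[v-22:v+22,u-31:u+31],alpha=1.3),(250,177),interpolation=cv2.INTER_CUBIC) for u,v in((190,227),(227,273),(414,273))]
m=np.vstack([a,np.hstack(b)[:,:750]]);m=m[:600];cv2.imwrite('pics/crop1.png',m)
for u,v in((190,227),(227,273),(414,273)):print(ray('top',u,v,.072))
print(ray('top',395,186,.082))
```

```text
[0.50683656 0.32963773 0.072     ]
[0.38958281 0.23615596 0.072     ]
[ 0.38186417 -0.2306588   0.072     ]
[ 0.60072432 -0.18844547  0.082     ]
```

View pics/crop1.png

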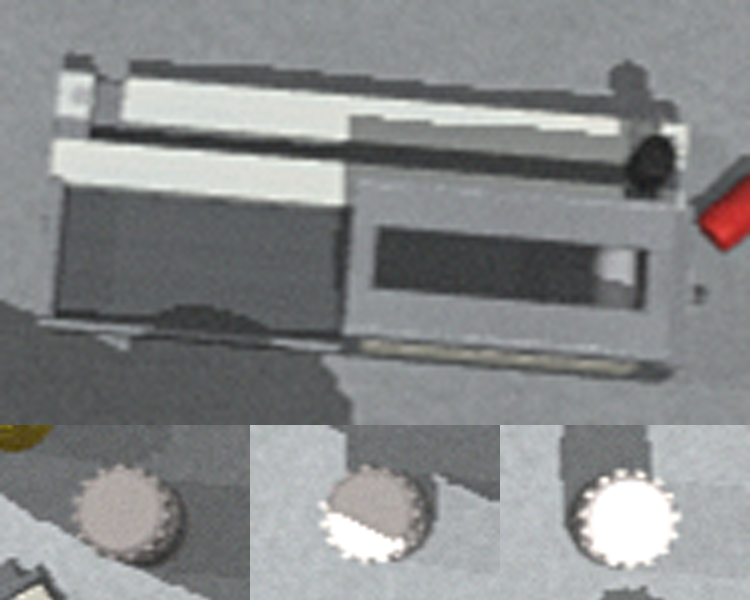

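The crop shows three white fluted filters. On the rack, the hood's rear mouth is at crop x≈349, its slot runs (374,258)-(642,279), and the knob top is around (655,156). Next I compute the rack frame.

Run:
```python
from h import *
P=lambda u,v,z:ray('top',265+u/5,155+v/5,z)
a=P(374,258,.09);b=P(642,279,.09);d=(a-b)[:2];print(a,b,'yaw',np.degrees(np.arctan2(d[1],d[0])))
o=P(349,260,.09);g=P(684,277,.09);print('hood',o,g,np.degrees(np.arctan2(*(o-g)[1::-1])),np.linalg.norm(o-g))
# rail slot line at z .024
s1=P(95,134,.024);s2=P(340,153,.024);print('slot',s1,s2,np.degrees(np.arctan2(*(s1-s2)[1::-1])))
print('railcorner',P(52,175,.024),'notch',P(108,100,.024),'knob',P(655,156,.082))
yaw=np.arctan2(*(s1-s2)[1::-1])
ex=np.array([np.cos(yaw),np.sin(yaw)]);ey=np.array([-ex[1],ex[0]])
for n,q in(('o',o),('s1',s1),('s2',s2),('a',a),('b',b),('g',g),('knob',P(655,156,.082)),('notch',P(108,100,.024)),('rc',P(52,175,.024)),('fl',P(60,320,.016))):
  r=q[:2]-o[:2];print(n,np.round([r@ex*1e3,r@ey*1e3],1))
```

```text
[ 0.54951866 -0.04828639  0.09      ] [ 0.53668755 -0.18136189  0.09      ] yaw 84.49258131169881
hood [ 0.54872555 -0.03581768  0.09      ] [ 0.53733501 -0.20227052  0.09      ] 86.08529611120422 0.166842120754551
slot [0.62842703 0.09523064 0.024     ] [ 0.61601857 -0.03390687  0.024     ] 84.51145846852054
railcorner [0.60688268 0.11811331 0.024     ] notch [0.64654993 0.08818343 0.024     ] knob [ 0.60017087 -0.19094355  0.082     ]
o [0. 0.]
s1 [138.1 -66.8]
s2 [  8.3 -66.8]
a [-12.3  -2. ]
b [-146.    -1.9]
g [-166.8   -4.6]
knob [-149.5  -66. ]
notch [132.8 -85.5]
rc [158.8 -43.2]
fl [148.7  32.3]
```

```bash
cat >> h.py <<'E'
O=np.array([.5506,-.0360]);YAW=np.radians(84.5)
EX=np.array([np.cos(YAW),np.sin(YAW)]);EY=np.array([-EX[1],EX[0]])
def rk(x,y):return O+x*EX+y*EY   # rack m -> world
def inrack(p):r=np.array(p)[:2]-O;return r@EX,r@EY
def go(x,y,z,yang=None):
    "tool-frame shift (mm), turn (deg) to world TCP with tool y along world angle yang"
    o=arm.get_obs();M=R.from_quat(o['eef_rot']).as_matrix()
    s=M.T@(np.array([x,y,z])-o['tool_pos'])*1e3;a=np.degrees(np.arctan2(M[1,1],M[0,1]))
    t=0 if yang is None else -((yang-a+90)%180-90)
    n=np.linalg.norm(s);print('shift',np.round(s,1),'turn %.1f'%t,'dist %.0f'%n,'yang %.1f'%a,'q6 %.2f'%o['joint_positions'][5],'t %.1f'%o['clock'],'tcp',np.round(o['tool_pos'],4))
E
python3 -c "
from h import *
go(*rk(-.146,-.065),.16,84.5)"
```

```text
shift [-629.6 -530.5   82.3] turn -13.6 dist 827 yang 70.9 q6 1.57 t 0.1 tcp [0.1796 0.5196 0.2416]
```

```bash
python3 -m pendant '[[-31,-26,0,-5],[-62,-52,0,-10],[-93,-78,0,-13.6],[-124,-104,0,-13.6],[-155,-130,0,-13.6]]' 0.6 60; python3 -c "
from h import *
go(*rk(-.146,-.065),.16,84.5)"
```

```text
clock: 0.52
tool_pos: [0.284, 0.3446, 0.2419]
eef_rot: [0.047, 0.999, -0.0, -0.0]
ft_force: [2.0, 0.6, 0.2]
grip_width: 0.0515
grasp_force: 0.0
shift [-366.  -499.9   82. ] turn 0.1 dist 625 yang 84.6 q6 0.98 t 0.5 tcp [0.284  0.3446 0.2419]
```

```bash
python3 -m pendant '[[-24,-33,0,0],[-48,-66,0,0],[-72,-99,0,0],[-96,-132,0,0],[-120,-165,0,0]]'
python3 -m pendant '[[-24,-33,0,0],[-48,-66,0,0],[-72,-99,0,0],[-96,-132,0,0],[-120,-165,0,0]]' | head -2
python3 -m pendant '[[-24,-33,10,0],[-48,-66,20,0],[-72,-99,30,0],[-96,-132,40,0],[-106,-150,50,0]]' | head -2
python3 -m pendant '[[0,0,0,0],[0,0,0,0],[0,0,0,0],[0,0,0,0],[0,0,0,0]]' | head -2
python3 - <<'E'
from h import *
go(*rk(-.146,-.065),.052,84.5)
w=arm.camera('wrist');t=arm.camera('top')
print(proj('wrist',[*rk(-.146,-.065),.082]))
cv2.imwrite('pics/w1.png',np.hstack([cv2.resize(w,(400,300)),cv2.resize(t,(400,300))]));cv2.imwrite('pics/w1full.png',w)
E
```

```text
clock: 0.93
tool_pos: [0.3878, 0.1687, 0.2422]
eef_rot: [0.048, 0.999, 0.0, 0.0]
ft_force: [1.6, 1.0, -0.2]
grip_width: 0.0513
grasp_force: 0.0
clock: 1.35
tool_pos: [0.4917, -0.0072, 0.2421]
clock: 1.77
tool_pos: [0.5836, -0.1679, 0.1905]
clock: 2.18
tool_pos: [0.5824, -0.1635, 0.1933]
shift [-20.9 -22.2 141.3] turn 0.1 dist 145 yang 84.6 q6 -0.18 t 2.2 tcp [ 0.5824 -0.1635  0.1933]
(np.float64(292.2483939293043), np.float64(274.09481723722394))
```

View pics/w1.png

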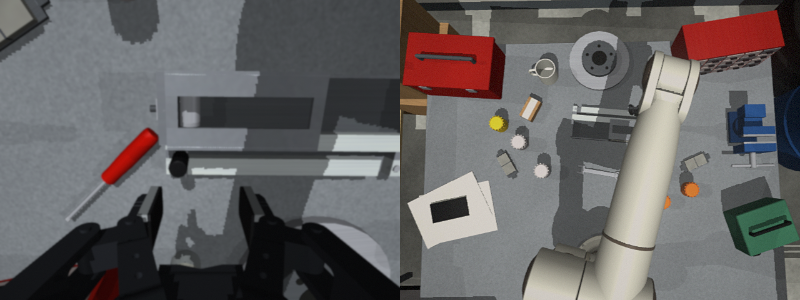

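The wrist view shows the knob at about (288,261) full scale and the hood above it in the image. The top view shows no fourth filter. I'll segment the knob.

Run:
```python
from h import *
w=cv2.imread('pics/w1full.png')[235:290,255:325]
cv2.imwrite('pics/k.png',cv2.resize(w,None,fx=8,fy=8,interpolation=cv2.INTER_CUBIC))
for z in(.082,.037):print(proj('wrist',[*rk(-.146,-.065),z]))
```

```text
(np.float64(292.2483939293043), np.float64(274.09481723722394))
(np.float64(296.31751407389135), np.float64(253.82491802413494))
```

View pics/k.png

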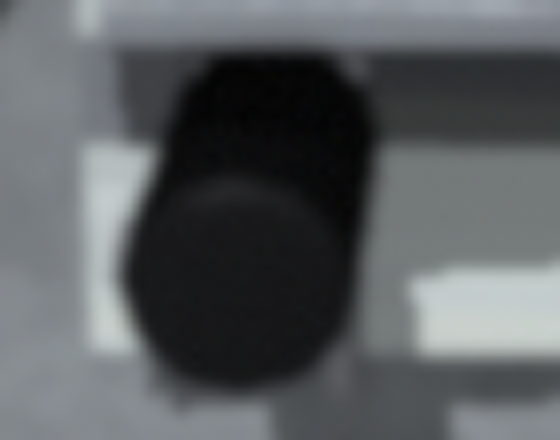

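The knob's top centre is at crop (238,283), which is (284.8,270.4) in the full image.

Run:
```python
from h import *
p=ray('wrist',284.8,270.4,.082);print(p,inrack(p))
# hood slot corners etc. from wrist for rack check
g=cv2.imread('pics/w1full.png')
q=p[:2];go(q[0],q[1],.052,84.5)
for n,u,v,z in(('slotL',290,155,.09),('slotR',500,158,.09),('slotLb',290,203,.09),('slotRb',500,207,.09)):
  print(n,np.round(np.array(inrack(ray('wrist',u,v,z)))*1e3,1))
```

```text
[ 0.59803059 -0.19246399  0.082     ] (np.float64(-0.1511976409840859), np.float64(-0.062208641539674855))
shift [-18.1 -27.2 141.2] turn 0.1 dist 145 yang 84.6 q6 -0.18 t 2.3 tcp [ 0.5824 -0.1636  0.1931]
slotL [-145.    17.6]
slotR [-14.3  16. ]
slotLb [-145.7  -12.6]
slotRb [ -9.8 -15. ]
```

```bash
python3 -m pendant '[[-10,-14,20,0],[-20,-28,45,0],[-20,-28,80,0],[-20,-28,110,0],[-20,-28,141,0]]' | head -2
python3 -m pendant '[[0,0,0,0],[0,0,0,0],[0,0,0,0],[0,0,0,0],[0,0,0,0]]' 0 80
python3 -m pendant '[[0,0,0,0],[0,0,0,0],[0,0,0,0],[0,0,0,0],[0,0,0,0]]' 0 80
python3 -c "
from h import *
print(inrack(arm.get_obs()['tool_pos']))"
```

```text
clock: 2.7
tool_pos: [0.5996, -0.1939, 0.0503]
clock: 3.12
tool_pos: [0.5998, -0.1923, 0.0524]
eef_rot: [0.047, 0.999, 0.001, -0.0]
ft_force: [-0.2, 9.4, -12.2]
grip_width: 0.0209
grasp_force: 78.6
clock: 3.53
tool_pos: [0.5998, -0.1923, 0.0524]
eef_rot: [0.047, 0.999, 0.001, -0.0]
ft_force: [-0.5, 9.7, -12.0]
grip_width: 0.0204
grasp_force: 78.6
(np.float64(-0.15084364212371187), np.float64(-0.06395688108994307))
```

```bash
sed -i 's/^O=np.array.*;YAW/O=np.array([.5502,-.0405]);YAW/' h.py
python3 -m pendant '[[0,20,0,0],[0,45,0,0],[0,70,0,0],[0,95,0,0],[0,120,0,0]]'
python3 -m pendant '[[0,20,0,0],[0,40,0,0],[0,60,0,0],[0,80,0,0],[0,100,0,0]]'
python3 -m pendant '[[0,0,0,0],[0,0,0,0],[0,0,0,0],[0,0,0,0],[0,0,0,0]]'
python3 -c "
from h import *
print(inrack(arm.get_obs()['tool_pos']))"
```

```text
clock: 3.95
tool_pos: [0.6113, -0.0771, 0.0529]
eef_rot: [0.049, 0.999, -0.003, 0.001]
ft_force: [0.6, -18.9, -12.5]
grip_width: 0.0206
grasp_force: 79.4
clock: 4.37
tool_pos: [0.6213, 0.0224, 0.0529]
eef_rot: [0.049, 0.999, -0.003, 0.001]
ft_force: [2.9, -18.2, -12.0]
grip_width: 0.0206
grasp_force: 79.4
clock: 4.78
tool_pos: [0.6214, 0.0229, 0.0529]
eef_rot: [0.048, 0.999, -0.002, 0.001]
ft_force: [2.8, -11.7, -12.7]
grip_width: 0.0203
grasp_force: 79.5
(np.float64(0.06990647637420679), np.float64(-0.06479910787230428))
```

```bash
python3 -m pendant '[[0,20,0,0],[0,40,0,0],[0,55,0,0],[0,64,0,0],[0,67,0,0]]'
python3 -m pendant '[[0,1,0,0],[0,1,0,0],[0,2,0,0],[0,2,0,0],[0,2,0,0]]'
python3 -c "
from h import *
print(inrack(arm.get_obs()['tool_pos']))"
```

```text
clock: 5.2
tool_pos: [0.6283, 0.0902, 0.0529]
eef_rot: [0.048, 0.999, -0.002, 0.001]
ft_force: [4.3, -14.7, -11.8]
grip_width: 0.0207
grasp_force: 61.1
clock: 5.62
tool_pos: [0.6284, 0.0913, 0.0529]
eef_rot: [0.049, 0.999, -0.002, 0.001]
ft_force: [5.1, -12.5, -11.9]
grip_width: 0.02
grasp_force: 78.5
(np.float64(0.1386485228672408), np.float64(-0.06519946701706317))
```

```bash
python3 -m pendant '[[0,1,0,0],[0,2,0,0],[-4,2,0,0],[-8,2,0,0],[-12,2,0,0]]'
python3 -m pendant '[[-2,0,0,0],[-4,0,0,0],[-5,0,0,0],[-5,0,0,0],[-5,0,0,0]]'
python3 -c "
from h import *
print(inrack(arm.get_obs()['tool_pos']))"
```

```text
clock: 6.03
tool_pos: [0.6392, 0.092, 0.0528]
eef_rot: [0.049, 0.999, -0.002, -0.0]
ft_force: [-3.8, -13.7, -7.8]
grip_width: 0.0205
grasp_force: 78.7
clock: 6.45
tool_pos: [0.6444, 0.0915, 0.0529]
eef_rot: [0.049, 0.999, -0.002, 0.0]
ft_force: [-1.3, -13.7, -9.6]
grip_width: 0.0203
grasp_force: 78.7
(np.float64(0.14037370596159063), np.float64(-0.08110531328909414))
```

```bash
python3 -m pendant '[[0,-2,0,0],[0,-4,0,0],[0,-6,0,0],[0,-8,0,0],[0,-8,0,0]]'
python3 -m pendant '[[0,0,0,0],[0,0,0,0],[0,0,0,0],[0,0,0,0],[0,0,0,0]]' 0.6
python3 -m pendant '[[0,0,-30,0],[0,0,-60,0],[0,0,-95,0],[0,0,-130,0],[0,0,-150,0]]'
python3 - <<'E'
from h import *
print(inrack(arm.get_obs()['tool_pos']))
w=arm.camera('wrist');t=arm.camera('top')
cv2.imwrite('pics/t2.png',t);cv2.imwrite('pics/w2f.png',w)
cv2.imwrite('pics/w2.png',np.hstack([cv2.resize(w,(400,300)),cv2.resize(t,(400,300))]))
E
```

```text
clock: 6.87
tool_pos: [0.6438, 0.0856, 0.0528]
eef_rot: [0.048, 0.999, 0.0, 0.001]
ft_force: [-1.0, -2.7, -5.5]
grip_width: 0.0207
grasp_force: 79.3
clock: 7.28
tool_pos: [0.6439, 0.0862, 0.0521]
eef_rot: [0.047, 0.999, 0.0, 0.001]
ft_force: [-0.5, -0.3, -0.4]
grip_width: 0.0516
grasp_force: 0.0
clock: 7.7
tool_pos: [0.6441, 0.0861, 0.206]
eef_rot: [0.048, 0.999, 0.0, 0.002]
ft_force: [0.6, -0.5, 0.7]
grip_width: 0.0515
grasp_force: 0.0
(np.float64(0.1349836942631582), np.float64(-0.08130892355224335))
```

View pics/w2.png

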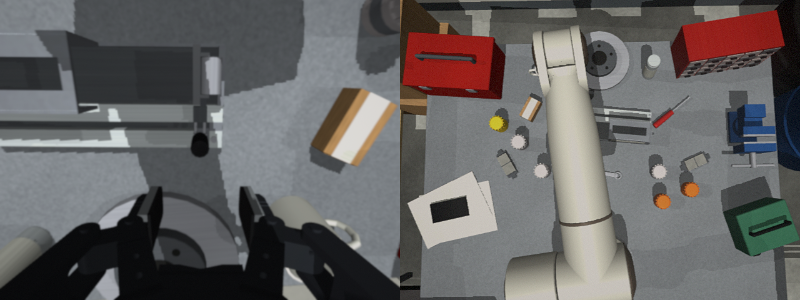

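The wrist view shows the knob hooked back in the notch at (200,145) and the plate at (198,75) in the half-scale picture. The spring force on the gripper is gone. In the top view the filters remain at about (518,142), (542,170) and (658,171) half-scale. Next I measure the filters.

```bash
cat >> h.py <<'E'
def filt(n,z,roi=None,vmin=150):
    "white low-saturation blobs: list of (u,v,r), world at height z"
    im=arm.camera(n);h=cv2.cvtColor(im,cv2.COLOR_BGR2HSV)
    g=cv2.medianBlur(cv2.cvtColor(im,cv2.COLOR_BGR2GRAY),3)
    return im,h,g
E
python3 - <<'E'
from h import *
t=cv2.imread('pics/t2.png');g=cv2.cvtColor(cv2.resize(t,None,fx=4,fy=4,interpolation=cv2.INTER_CUBIC),cv2.COLOR_BGR2GRAY)
for u,v in((190,227),(227,273),(414,273)):
    s=g[(v-22)*4:(v+22)*4,(u-22)*4:(u+22)*4]
    c=cv2.HoughCircles(cv2.GaussianBlur(s,(9,9),0),cv2.HOUGH_GRADIENT,1,200,param1=80,param2=12,minRadius=42,maxRadius=60)
    if c is None:print('none');continue
    x,y,r=c[0,0];U=u-22+(x)/4-.4;V=v-22+y/4-.4
    p=ray('top',U,V,.072);print(U,V,r/4,p,inrack(p))
p=ray('top',227,272.8,.072);go(p[0],p[1],.2,-5.5)
E
```

```text
193.225 227.475 12.525 [0.50549357 0.32149021 0.072     ] (np.float64(0.35603875891652453), np.float64(0.07919583430931755))
225.975 274.225 10.825 [0.38657189 0.23871463 0.072     ] (np.float64(0.2622461197318952), np.float64(0.1896363336310193))
414.975 275.225 10.875 [ 0.37629144 -0.23290053  0.072     ] (np.float64(-0.20818315448182087), np.float64(0.15466714779020227))
shift [268.  125.1   4.7] turn -90.0 dist 296 yang 84.5 q6 0.23 t 7.8 tcp [0.6449 0.0862 0.2065]
```

```bash
python3 -m pendant '[[36,17,0,7],[72,34,0,14],[108,51,0,21],[144,68,0,28],[180,85,0,35]]' 1.0| head -2
python3 -m pendant '[[0,0,0,7],[0,0,0,14],[0,0,0,21],[0,0,0,28],[0,0,0,35]]' |head -2
python3 -c "
from h import *
go(.3885,.2365,.2,-5.5)"
```

```text
clock: 8.22
tool_pos: [0.4705, 0.1881, 0.2002]
clock: 8.63
tool_pos: [0.4721, 0.1878, 0.2006]
shift [ 67.8 -69.1   0.6] turn 19.7 dist 97 yang 14.2 q6 1.70 t 8.6 tcp [0.4721 0.1878 0.2006]
```

```bash
python3 -m pendant '[[20,-20,0,7],[40,-40,0,14],[60,-60,0,19.7],[68,-69,0,19.7],[68,-69,0,19.7]]' | head -2
python3 -m pendant '[[0,0,0,0],[0,0,0,0],[0,0,0,0],[0,0,0,0],[0,0,0,0]]' |head -2
python3 - <<'E'
from h import *
im=arm.camera('wrist');cv2.imwrite('pics/w3.png',im)
print(proj('wrist',[.3885,.2365,.072]));go(.3885,.2365,.042,-5.5)
E
```

```text
clock: 9.05
tool_pos: [0.3869, 0.237, 0.2011]
clock: 9.47
tool_pos: [0.3891, 0.2358, 0.2011]
(np.float64(321.63778135747054), np.float64(234.42803629845056))
shift [  0.7  -0.5 159.1] turn 0.3 dist 159 yang -5.2 q6 2.21 t 9.5 tcp [0.389  0.2358 0.2011]
```

View pics/w3.png

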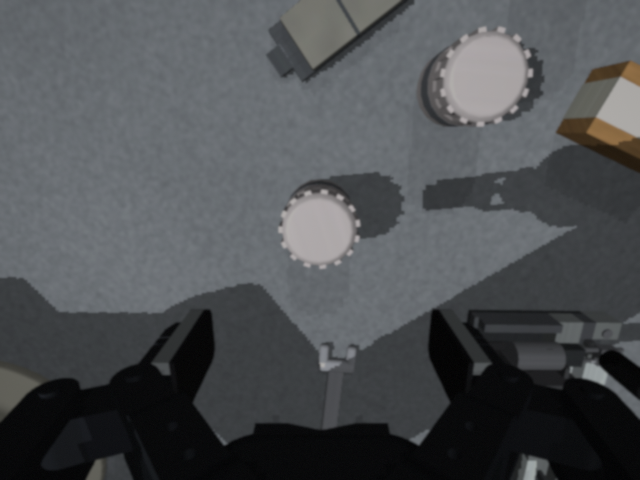

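The filter's top centre is at (319.5,229), within about 4 mm of the prediction. The second filter is at (485,77) and is measured later. I descend and grip.

```bash
python3 -m pendant '[[4,-2,35,0],[4,-2,70,0],[4,-2,105,0],[4,-2,135,0],[4,-2,159,0]]' | head -2
python3 -m pendant '[[0,0,0,0],[0,0,0,0],[0,0,0,0],[0,0,0,0],[0,0,0,0]]' 0 60
python3 -m pendant '[[0,0,0,0],[0,0,-20,0],[0,0,-55,0],[0,0,-90,0],[0,0,-120,0]]'
python3 - <<'E'
from h import *
p=ray('wrist',0,0,0)
go(*rk(.085,0),.16,-5.5)
E
```

```text
clock: 9.93
tool_pos: [0.3863, 0.2396, 0.0397]
clock: 10.35
tool_pos: [0.3878, 0.2408, 0.0439]
eef_rot: [0.738, 0.674, 0.001, 0.0]
ft_force: [0.0, 0.6, -2.1]
grip_width: 0.0588
grasp_force: 64.5
clock: 10.77
tool_pos: [0.387, 0.2403, 0.1649]
eef_rot: [0.738, 0.675, 0.001, 0.0]
ft_force: [0.9, 0.3, -1.0]
grip_width: 0.0588
grasp_force: 65.2
shift [-180.   188.3    5. ] turn 0.3 dist 261 yang -5.2 q6 2.22 t 10.8 tcp [0.387  0.2403 0.1649]
```

```bash
python3 -m pendant '[[-23,23,0,0.3],[-47,46,0,0.3],[-70,68,0,0.3],[-93,91,0,0.3],[-117,114,0,0.3]]' | head -2
python3 -m pendant '[[-23,23,0,0],[-47,46,0,0],[-70,68,0,0],[-78,74,0,0],[-78,74,0,0]]' | head -2
python3 -m pendant '[[0,0,0,0],[0,0,0,0],[0,0,0,0],[0,0,0,0],[0,0,0,0]]'
python3 - <<'E'
from h import *
go(*rk(.07,0),.050,-5.5)
print(inrack(arm.get_obs()['tool_pos']))
cv2.imwrite('pics/w4f.png',arm.camera('wrist'))
cv2.imwrite('pics/s4f.png',arm.camera('scene'))
a=cv2.imread('pics/s4f.png')[190:390,240:460]
cv2.imwrite('pics/w4.png',np.hstack([cv2.resize(cv2.imread('pics/w4f.png'),(400,300)),cv2.resize(a,(330,300))]))
E
```

```text
clock: 11.18
tool_pos: [0.4909, 0.1123, 0.1629]
clock: 11.6
tool_pos: [0.5571, 0.0268, 0.1621]
clock: 12.02
tool_pos: [0.5559, 0.0296, 0.1626]
eef_rot: [0.74, 0.673, 0.0, 0.0]
ft_force: [0.2, -0.0, -2.2]
grip_width: 0.0591
grasp_force: 65.4
shift [ -0.3   1.  112.6] turn 0.1 dist 113 yang -5.4 q6 1.72 t 12.0 tcp [0.5559 0.0296 0.1626]
(np.float64(0.07027922552244036), np.float64(0.0010592696723921904))
```

View pics/w4.png

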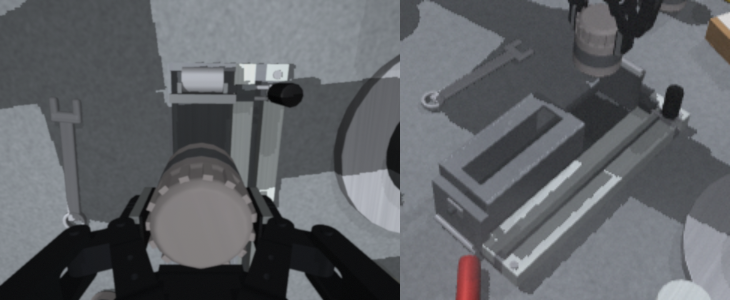

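The filter is held upright and centred over the lane: lane (172-232) and plate centre 203 in the half-scale picture, with the filter at about 202. I lower it.

```bash
python3 -m pendant '[[0,1,25,0],[0,1,50,0],[0,1,75,0],[0,1,95,0],[0,1,105,0]]' | head -2
python3 -m pendant '[[0,0,3,0],[0,0,6,0],[0,0,7,0],[0,0,8,0],[0,0,8,0]]'
python3 -m pendant '[[-4,0,0,0],[-14,0,0,0],[-26,0,0,0],[-38,0,0,0],[-48,0,0,0]]'
python3 -m pendant '[[-4,0,0,0],[-4,0,0,0],[-4,0,0,0],[-4,0,0,0],[-4,0,0,0]]'
python3 -c "
from h import *
print(inrack(arm.get_obs()['tool_pos']))"
```

```text
clock: 12.53
tool_pos: [0.5558, 0.0288, 0.0545]
clock: 12.95
tool_pos: [0.5577, 0.0287, 0.0502]
eef_rot: [0.74, 0.673, 0.001, 0.0]
ft_force: [0.3, -0.8, -2.2]
grip_width: 0.059
grasp_force: 65.4
clock: 13.37
tool_pos: [0.5524, -0.0209, 0.0494]
eef_rot: [0.74, 0.672, -0.0, 0.0]
ft_force: [0.3, -1.0, -1.5]
grip_width: 0.0588
grasp_force: 65.4
clock: 13.78
tool_pos: [0.5522, -0.022, 0.0494]
eef_rot: [0.74, 0.673, 0.002, -0.001]
ft_force: [0.1, 13.1, -1.5]
grip_width: 0.0588
grasp_force: 65.1
(np.float64(0.01863713294776035), np.float64(-0.00026307981047020494))
```

```bash
python3 -m pendant '[[6,0,0,0],[6,0,0,0],[6,0,0,0],[6,0,0,0],[6,0,0,0]]' 1.0
python3 -m pendant '[[0,0,-20,0],[0,0,-40,0],[0,0,-65,0],[30,0,-65,0],[62,0,-65,0]]' - | head -2
python3 -m pendant '[[0,0,0,0],[0,0,0,0],[0,0,0,0],[0,0,0,0],[0,0,0,0]]' 0 30
python3 -c "
from h import *
print(inrack(arm.get_obs()['tool_pos']))"
```

```text
clock: 14.2
tool_pos: [0.5528, -0.0175, 0.0494]
eef_rot: [0.74, 0.672, -0.0, 0.0]
ft_force: [-0.3, 0.9, -0.2]
grip_width: 0.0853
grasp_force: 0.0
clock: 14.62
tool_pos: [0.5598, 0.0439, 0.1164]
clock: 15.03
tool_pos: [0.5586, 0.0438, 0.1142]
eef_rot: [0.74, 0.672, -0.0, -0.0]
ft_force: [-0.7, -0.1, -0.7]
grip_width: 0.0255
grasp_force: 0.0
(np.float64(0.08469343552250658), np.float64(-0.00026567893414662647))
```

```bash
python3 -m pendant '[[0,0,0,0],[0,0,15,0],[0,0,35,0],[0,0,55,0],[0,0,69,0]]' | head -2
python3 -m pendant '[[-8,0,0,0],[-20,0,0,0],[-32,0,0,0],[-44,0,0,0],[-54,0,0,0]]'
python3 -m pendant '[[-7,0,0,0],[-10,0,0,0],[-10,0,0,0],[-10,0,0,0],[-10,0,0,0]]'
python3 -c "
from h import *
print(inrack(arm.get_obs()['tool_pos']))"
```

```text
clock: 15.45
tool_pos: [0.5581, 0.044, 0.0436]
clock: 15.87
tool_pos: [0.554, -0.011, 0.0465]
eef_rot: [0.74, 0.672, 0.001, 0.001]
ft_force: [0.4, 1.5, 0.5]
grip_width: -0.0001
grasp_force: 0.1
clock: 16.28
tool_pos: [0.5526, -0.0188, 0.0453]
eef_rot: [0.74, 0.673, 0.0, -0.0]
ft_force: [0.0, 0.8, -0.4]
grip_width: 0.0002
grasp_force: 0.0
(np.float64(0.021797831893562585), np.float64(-0.0003328910568284945))
```

```bash
python3 -m pendant '[[5,0,0,0],[10,0,-30,0],[15,0,-70,0],[40,0,-110,0],[75,0,-150,0]]' 1.0 | head -2
python3 -c "
from h import *
go(.507,.328,.20,-5.5)"
```

```text
clock: 16.7
tool_pos: [0.5586, 0.045, 0.1848]
shift [276.7 -78.8 -15.4] turn -0.1 dist 288 yang -5.6 q6 1.75 t 16.7 tcp [0.5586 0.045  0.1848]
```

```bash
python3 -m pendant '[[35,-10,-3,0],[70,-20,-6,0],[105,-30,-9,0],[140,-40,-12,0],[175,-50,-12,0]]' | head -2
python3 -m pendant '[[35,-10,0,0],[70,-20,0,0],[95,-28,0,0],[95,-28,0,0],[95,-28,0,0]]' | head -2
python3 -m pendant '[[0,0,0,0],[0,0,0,0],[0,0,0,0],[0,0,0,0],[0,0,0,0]]' |head -2
python3 - <<'E'
from h import *
im=arm.camera('wrist');cv2.imwrite('pics/w5.png',im);cv2.imwrite('pics/t5.png',arm.camera('top'))
g=cv2.cvtColor(im,cv2.COLOR_BGR2GRAY);c=cv2.HoughCircles(cv2.GaussianBlur(g,(5,5),0),cv2.HOUGH_GRADIENT,1,60,param1=80,param2=20,minRadius=32,maxRadius=52)
print(c)
cv2.imwrite('pics/w5v.png',np.hstack([cv2.resize(im,(400,300)),cv2.resize(cv2.imread('pics/t5.png'),(400,300))]))
if c is not None:
  for x,y,r in c[0][:5]: print(ray('wrist',x,y,.072))
go(.507,.328,.042,-5.5)
E
```

```text
clock: 17.12
tool_pos: [0.5249, 0.2261, 0.1952]
clock: 17.53
tool_pos: [0.5059, 0.3228, 0.1939]
clock: 17.95
tool_pos: [0.5071, 0.3202, 0.1945]
[[[318.5 219.5  37.8]
  [422.5  72.5  47. ]]]
[0.50554358 0.3340817  0.072     ]
[0.58033626 0.42254868 0.072     ]
shift [  7.6  -0.7 152.5] turn -0.0 dist 153 yang -5.5 q6 2.23 t 18.1 tcp [0.507  0.3204 0.1945]
```

View pics/w5v.png

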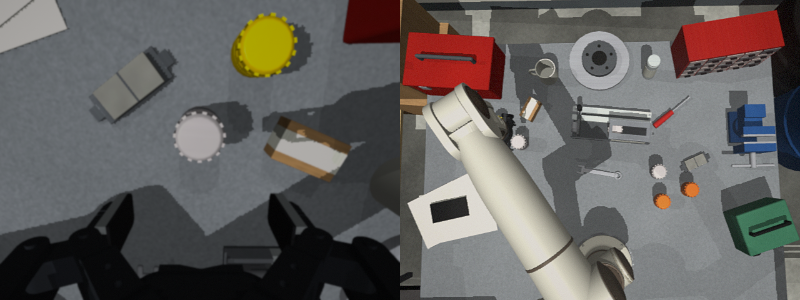

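The wrist view shows the filter at (318,219) full scale, with clear space for both fingers (pad at (130,85) and carton at (305,148), half-scale). The rest of the scene is unchanged.

```bash
python3 -m pendant '[[13,-2,35,0],[13,-2,70,0],[13,-2,105,0],[13,-2,135,0],[13,-2,152,0]]' | head -2
python3 -m pendant '[[0,0,0,0],[0,0,0,0],[0,0,0,0],[0,0,0,0],[0,0,0,0]]' 0 60
python3 -m pendant '[[0,0,0,0],[0,0,-20,0],[0,0,-55,0],[0,0,-90,0],[0,0,-120,0]]'
python3 - <<'E'
from h import *
go(*rk(.075,0),.16,-5.5)
E
```

```text
clock: 18.47
tool_pos: [0.5046, 0.3329, 0.0383]
clock: 18.88
tool_pos: [0.5068, 0.3344, 0.0439]
eef_rot: [0.74, 0.673, 0.001, 0.0]
ft_force: [-0.2, -0.6, -2.0]
grip_width: 0.0588
grasp_force: 64.5
clock: 19.3
tool_pos: [0.5061, 0.334, 0.165]
eef_rot: [0.74, 0.673, 0.001, 0.0]
ft_force: [1.1, 1.2, -2.4]
grip_width: 0.0585
grasp_force: 65.2
shift [-293.6   79.7    4.8] turn 0.0 dist 304 yang -5.5 q6 2.25 t 19.3 tcp [0.5061 0.334  0.165 ]
```

```bash
python3 -m pendant '[[-30,8,0,0],[-65,18,0,0],[-100,27,0,0],[-135,37,0,0],[-170,46,0,0]]' | head -2
python3 -m pendant '[[-35,10,0,0],[-70,20,0,0],[-105,29,0,0],[-123,34,0,0],[-123,34,0,0]]' | head -2
python3 -m pendant '[[0,0,0,0],[0,0,0,0],[0,0,0,0],[0,0,0,0],[0,0,0,0]]'
python3 - <<'E'
from h import *
go(*rk(.075,0),.050,-5.5)
print(inrack(arm.get_obs()['tool_pos']))
E
```

```text
clock: 19.72
tool_pos: [0.5358, 0.1589, 0.1629]
clock: 20.13
tool_pos: [0.5582, 0.0311, 0.1628]
clock: 20.55
tool_pos: [0.5577, 0.0356, 0.1624]
eef_rot: [0.74, 0.673, 0.0, -0.0]
ft_force: [-0.7, -0.7, -2.1]
grip_width: 0.0588
grasp_force: 65.2
shift [-1.500e+00 -1.000e-01  1.124e+02] turn 0.1 dist 112 yang -5.4 q6 1.73 t 20.6 tcp [0.5577 0.0356 0.1624]
(np.float64(0.07647313581980215), np.float64(-0.000133767090514212))
```

```bash
python3 -m pendant '[[0,0,25,0],[0,0,50,0],[0,0,75,0],[0,0,95,0],[0,0,105,0]]' | head -2
python3 -m pendant '[[0,0,3,0],[0,0,6,0],[0,0,7,0],[0,0,7.5,0],[0,0,7.5,0]]'
python3 -m pendant '[[-4,0,0,0],[-14,0,0,0],[-26,0,0,0],[-38,0,0,0],[-50,0,0,0]]'
python3 -m pendant '[[-1,0,0,0],[-1,0,0,0],[-1,0,0,0],[-1,0,0,0],[-1,0,0,0]]'
python3 -c "
from h import *
print(inrack(arm.get_obs()['tool_pos']))"
```

```text
clock: 20.97
tool_pos: [0.5564, 0.0352, 0.0545]
clock: 21.38
tool_pos: [0.5584, 0.0348, 0.0509]
eef_rot: [0.74, 0.673, 0.001, 0.0]
ft_force: [0.4, 1.1, -1.1]
grip_width: 0.0586
grasp_force: 65.2
clock: 21.8
tool_pos: [0.5529, -0.0165, 0.0501]
eef_rot: [0.74, 0.672, 0.0, 0.0]
ft_force: [0.2, 0.6, -2.3]
grip_width: 0.0586
grasp_force: 65.1
clock: 22.22
tool_pos: [0.5529, -0.0157, 0.0498]
eef_rot: [0.74, 0.673, -0.0, -0.0]
ft_force: [-0.0, 0.7, -2.0]
grip_width: 0.0591
grasp_force: 65.2
(np.float64(0.024959424023367524), np.float64(-0.00030948490123870406))
```

Now I release it and push it on with closed fingers as before.

```bash
python3 -m pendant '[[0,0,0,0],[0,0,0,0],[0,0,0,0],[0,0,0,0],[0,0,0,0]]' 1.0|tail -2
python3 -m pendant '[[0,0,-20,0],[0,0,-40,0],[0,0,-65,0],[30,0,-65,0],[62,0,-65,0]]' - | head -2
python3 -m pendant '[[0,0,0,0],[0,0,0,0],[0,0,0,0],[0,0,0,0],[0,0,0,0]]' 0 30|head -2
python3 -m pendant '[[0,0,0,0],[0,0,15,0],[0,0,35,0],[0,0,55,0],[0,0,69,0]]' | head -2
python3 -m pendant '[[-8,0,0,0],[-20,0,0,0],[-32,0,0,0],[-44,0,0,0],[-54,0,0,0]]'
python3 -m pendant '[[-7,0,0,0],[-13,0,0,0],[-13,0,0,0],[-13,0,0,0],[-13,0,0,0]]'
python3 -m pendant '[[5,0,0,0],[10,0,-30,0],[15,0,-70,0],[15,0,-110,0],[15,0,-150,0]]' 1.0 | head -2
python3 - <<'E'
from h import *
print(inrack(arm.get_obs()['tool_pos']))
cv2.imwrite('pics/w6.png',arm.camera('wrist'));cv2.imwrite('pics/t6.png',arm.camera('top'))
go(.378,-.231,.20,-5.5)
cv2.imwrite('pics/w6v.png',np.hstack([cv2.resize(cv2.imread('pics/%s6.png'%n),(400,300)) for n in 'wt']))
E
```

```text
grip_width: 0.0855
grasp_force: 0.0
clock: 23.05
tool_pos: [0.5598, 0.0453, 0.117]
clock: 23.47
tool_pos: [0.5587, 0.0449, 0.1148]
clock: 23.88
tool_pos: [0.5582, 0.0451, 0.0442]
clock: 24.3
tool_pos: [0.5541, -0.0098, 0.0472]
eef_rot: [0.74, 0.672, 0.001, 0.001]
ft_force: [0.5, 1.9, 1.1]
grip_width: 0.0
grasp_force: 0.0
clock: 24.72
tool_pos: [0.5525, -0.0212, 0.0461]
eef_rot: [0.74, 0.673, 0.0, 0.0]
ft_force: [1.1, 2.0, 1.2]
grip_width: -0.0001
grasp_force: 0.0
clock: 25.13
tool_pos: [0.5532, -0.0056, 0.1972]
(np.float64(0.035019406368649635), np.float64(0.00031713116275133325))
shift [-241.1 -155.8    1.4] turn 0.1 dist 287 yang -5.4 q6 1.66 t 25.2 tcp [ 0.5559 -0.0057  0.2029]
```

View pics/w6v.png

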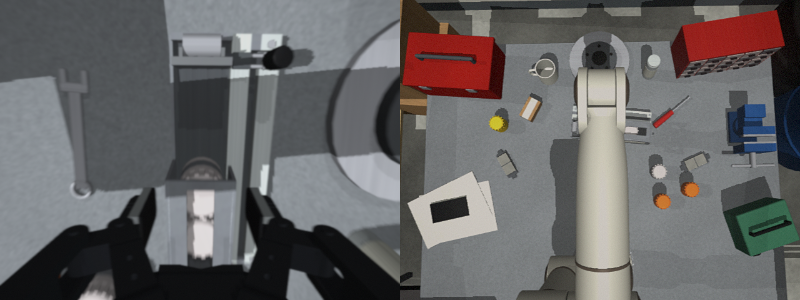

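The wrist view shows both filters in the lane under the hood at (200,220), and the knob is still hooked at (280,58). In the top view the third white filter is at (658,171) half-scale. I go there.

```bash
python3 -m pendant '[[-33,-21,0,0],[-66,-43,0,0],[-99,-64,0,0],[-132,-85,0,0],[-165,-107,0,0]]' | head -2
python3 -m pendant '[[-30,-19,0,0],[-60,-39,0,0],[-76,-49,0,0],[-76,-49,0,0],[-76,-49,0,0]]' | head -2
python3 -m pendant '[[0,0,0,0],[0,0,0,0],[0,0,0,0],[0,0,0,0],[0,0,0,0]]' |head -2
python3 - <<'E'
from h import *
im=arm.camera('wrist');cv2.imwrite('pics/w7.png',im)
g=cv2.cvtColor(im,cv2.COLOR_BGR2GRAY);c=cv2.HoughCircles(cv2.GaussianBlur(g,(5,5),0),cv2.HOUGH_GRADIENT,1,60,param1=80,param2=20,minRadius=32,maxRadius=52)
print(c)
if c is not None:
  for x,y,r in c[0][:5]: q=ray('wrist',x,y,.072);print(q);go(q[0],q[1],.042,-5.5)
E
```

```text
clock: 25.65
tool_pos: [0.4303, -0.1609, 0.1954]
clock: 26.07
tool_pos: [0.3751, -0.2316, 0.1956]
clock: 26.48
tool_pos: [0.3759, -0.2306, 0.1958]
[[[320.5 244.5  35.8]
  [161.5 276.5  35.2]]]
[ 0.37401363 -0.23609227  0.072     ]
shift [ -5.5  -1.3 153.8] turn 0.1 dist 154 yang -5.4 q6 1.11 t 26.5 tcp [ 0.3759 -0.2308  0.1958]
[ 0.25332483 -0.24981549  0.072     ]
shift [ -30.5 -120.2  153.8] turn 0.1 dist 198 yang -5.4 q6 1.11 t 26.5 tcp [ 0.3759 -0.2308  0.1958]
```

View pics/w7.png

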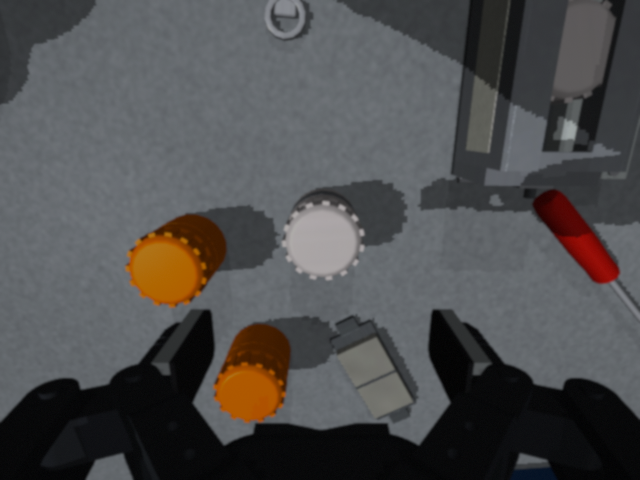

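The white filter's top is at (323,240). The orange ones at (168,265) and (250,390) stay clear of the fingers. I grip it.

```bash
python3 -m pendant '[[-3,-1,35,0],[-3,-1,70,0],[-3,-1,105,0],[-3,-1,135,0],[-3,-1,153,0]]' | head -2
python3 -m pendant '[[0,0,0,0],[0,0,0,0],[0,0,0,0],[0,0,0,0],[0,0,0,0]]' 0 60
python3 -m pendant '[[0,0,0,0],[0,0,-20,0],[0,0,-55,0],[0,0,-90,0],[0,0,-120,0]]'
python3 - <<'E'
from h import *
go(*rk(.075,0),.16,-5.5)
E
```

```text
clock: 26.95
tool_pos: [0.3731, -0.233, 0.0395]
clock: 27.37
tool_pos: [0.375, -0.2344, 0.0443]
eef_rot: [0.74, 0.673, 0.0, 0.001]
ft_force: [0.2, -0.4, -1.7]
grip_width: 0.0591
grasp_force: 64.5
clock: 27.78
tool_pos: [0.3743, -0.234, 0.1654]
eef_rot: [0.74, 0.673, 0.0, 0.001]
ft_force: [0.6, -0.7, -1.2]
grip_width: 0.0589
grasp_force: 65.1
shift [284.4 156.7   5.4] turn 0.0 dist 325 yang -5.5 q6 1.11 t 27.8 tcp [ 0.3743 -0.234   0.1654]
```

```bash
python3 -m pendant '[[30,16,0,0],[63,34,0,0],[96,52,0,0],[129,70,0,0],[162,88,0,0]]' | head -2
python3 -m pendant '[[33,19,0,0],[66,37,0,0],[99,56,0,0],[122,69,0,0],[122,69,0,0]]' | head -2
python3 -m pendant '[[0,0,0,0],[0,0,0,0],[0,0,0,0],[0,0,0,0],[0,0,0,0]]'
python3 - <<'E'
from h import *
go(*rk(.075,0),.050,-5.5)
print(inrack(arm.get_obs()['tool_pos']))
E
```

```text
clock: 28.2
tool_pos: [0.4782, -0.0796, 0.1635]
clock: 28.62
tool_pos: [0.5597, 0.0376, 0.1624]
clock: 29.03
tool_pos: [0.5574, 0.0329, 0.1632]
eef_rot: [0.74, 0.672, 0.0, 0.0]
ft_force: [-0.6, 1.0, -1.9]
grip_width: 0.0588
grasp_force: 65.3
shift [  1.3  -0.2 113.2] turn -0.0 dist 113 yang -5.5 q6 1.73 t 29.0 tcp [0.5574 0.0329 0.1632]
(np.float64(0.0737220246482772), np.float64(-0.00012201950570941343))
```

```bash
python3 -m pendant '[[1,0,25,0],[1,0,50,0],[1,0,75,0],[1,0,95,0],[1,0,105,0]]' | head -2
python3 -m pendant '[[0,0,3,0],[0,0,6,0],[0,0,7.5,0],[0,0,8,0],[0,0,8,0]]'
python3 -m pendant '[[-4,0,0,0],[-12,0,0,0],[-22,0,0,0],[-34,0,0,0],[-40,0,0,0]]'
python3 -m pendant '[[0,0,0,0],[0,0,0,0],[0,0,0,0],[0,0,0,0],[0,0,0,0]]' 1.0
python3 -m pendant '[[0,0,-25,0],[0,0,-60,0],[0,0,-95,0],[0,0,-130,0],[0,0,-150,0]]' |head -2
python3 - <<'E'
from h import *
cv2.imwrite('pics/w8.png',arm.camera('wrist'))
s=arm.camera('scene');cv2.imwrite('pics/s8.png',s)
cv2.imwrite('pics/w8v.png',np.hstack([cv2.resize(cv2.imread('pics/w8.png'),(400,300)),cv2.resize(s[200:390,250:500],(395,300))]))
go(*rk(.134,-.081),.16,84.5)
E
```

```text
clock: 29.45
tool_pos: [0.5563, 0.0341, 0.0553]
clock: 29.87
tool_pos: [0.5583, 0.0347, 0.0509]
eef_rot: [0.74, 0.673, 0.001, 0.0]
ft_force: [-0.2, -0.6, -1.6]
grip_width: 0.0586
grasp_force: 65.3
clock: 30.28
tool_pos: [0.5538, -0.0068, 0.05]
eef_rot: [0.74, 0.672, 0.0, 0.0]
ft_force: [0.0, 3.0, -1.4]
grip_width: 0.0588
grasp_force: 65.3
clock: 30.7
tool_pos: [0.554, -0.0048, 0.0499]
eef_rot: [0.74, 0.673, 0.0, 0.0]
ft_force: [0.8, -0.2, 0.0]
grip_width: 0.0854
grasp_force: 0.0
clock: 31.12
tool_pos: [0.5546, -0.0048, 0.2041]
shift [97.8 79.  44.9] turn -89.9 dist 134 yang -5.4 q6 1.66 t 31.2 tcp [ 0.5555 -0.0048  0.2043]
```

View pics/w8v.png

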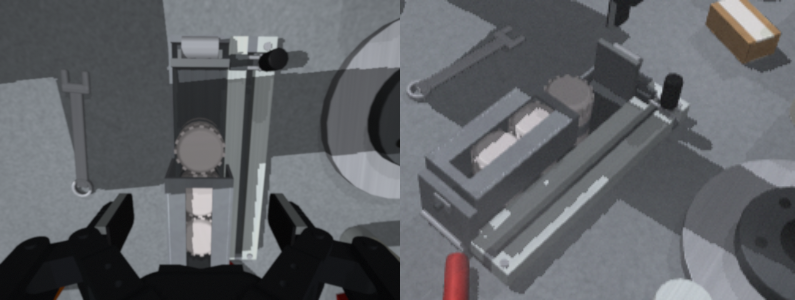

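All three filters stand upright in the lane: the wrist picture shows the third at (200,148) and two under the hood. The pusher is still hooked, with the knob at (272,60). I go to the knob and turn back.

```bash
python3 -m pendant '[[20,16,0,-7],[40,32,0,-14],[60,48,0,-21],[80,64,0,-28],[97,79,0,-35]]' 0.6 | head -2
python3 -m pendant '[[0,0,0,-7],[0,0,0,-14],[0,0,0,-21],[0,0,0,-28],[0,0,0,-35]]' |head -2
python3 -m pendant '[[0,0,0,-7],[0,0,0,-14],[0,0,0,-20],[0,0,0,-20],[0,0,0,-20]]' |head -2
python3 - <<'E'
from h import *
cv2.imwrite('pics/w9.png',arm.camera('wrist'))
u,v=proj('wrist',[*rk(.134,-.081),.082]);print(u,v)
g=cv2.imread('pics/w9.png')[int(v)-37:int(v)+37,int(u)-50:int(u)+50];cv2.imwrite('pics/k9.png',cv2.resize(g,None,fx=6,fy=6,interpolation=cv2.INTER_CUBIC))
go(*rk(.134,-.081),.052,84.5)
E
```

```text
clock: 31.63
tool_pos: [0.6424, 0.0854, 0.1986]
clock: 32.05
tool_pos: [0.6416, 0.0843, 0.1986]
clock: 32.47
tool_pos: [0.6416, 0.0842, 0.199]
325.0535176847446 246.01559312957818
shift [ -2.    1.2 147.2] turn -0.2 dist 147 yang 84.3 q6 0.23 t 32.5 tcp [0.6417 0.0841 0.1992]
```

View pics/k9.png

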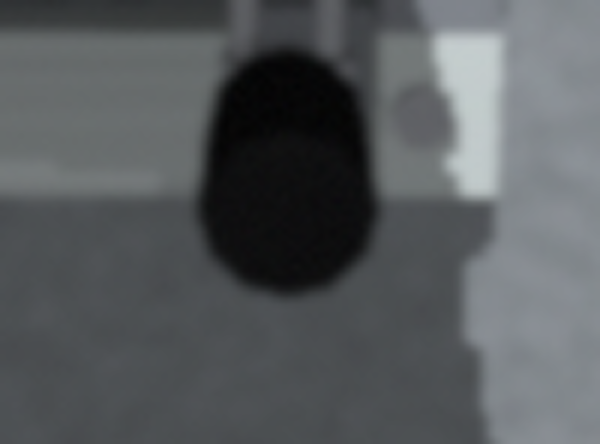

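The knob is at crop (288,207), within 1 mm of the prediction. I grip it, ease it out, move it back into the slot, then let it close slowly.

```bash
python3 -m pendant '[[-2,1,35,0],[-2,1,70,0],[-2,1,105,0],[-2,1,135,0],[-2,1,147,0]]' | head -2
python3 -m pendant '[[0,0,0,0],[0,0,0,0],[0,0,0,0],[0,0,0,0],[0,0,0,0]]' 0 80
python3 -m pendant '[[0,2,0,0],[0,4,0,0],[0,6,0,0],[0,7,0,0],[0,7,0,0]]'
python3 -c "
from h import *
print(inrack(arm.get_obs()['tool_pos']))"
```

```text
clock: 32.93
tool_pos: [0.6415, 0.0845, 0.0477]
clock: 33.35
tool_pos: [0.645, 0.085, 0.0551]
eef_rot: [0.048, 0.999, 0.0, 0.002]
ft_force: [-0.6, 1.3, 2.4]
grip_width: 0.0205
grasp_force: 78.3
clock: 33.77
tool_pos: [0.6455, 0.0894, 0.0549]
eef_rot: [0.049, 0.999, -0.002, 0.001]
ft_force: [-0.6, -12.3, 7.9]
grip_width: 0.0204
grasp_force: 79.1
(np.float64(0.13841374211693905), np.float64(-0.0823907752484053))
```

```bash
python3 -m pendant '[[4,0,0,0],[8,0,0,0],[12,0,0,0],[16,0,0,0],[17,0,0,0]]'
python3 -m pendant '[[0,0,0,0],[0,0,0,0],[0,0,0,0],[0,0,0,0],[0,0,0,0]]'
python3 -c "
from h import *
print(inrack(arm.get_obs()['tool_pos']))"
```

```text
clock: 34.18
tool_pos: [0.6294, 0.0909, 0.0551]
eef_rot: [0.049, 0.999, -0.002, 0.003]
ft_force: [7.6, -13.5, 2.7]
grip_width: 0.0203
grasp_force: 78.8
clock: 34.6
tool_pos: [0.6295, 0.0908, 0.055]
eef_rot: [0.049, 0.999, -0.002, 0.003]
ft_force: [3.8, -12.2, 5.2]
grip_width: 0.0204
grasp_force: 78.9
(np.float64(0.13833449632691378), np.float64(-0.06638475473680562))
```

```bash
python3 -m pendant '[[0,-8,0,0],[0,-18,0,0],[0,-28,0,0],[0,-38,0,0],[0,-48,0,0]]'
python3 -m pendant '[[0,-10,0,0],[0,-20,0,0],[0,-30,0,0],[0,-38,0,0],[0,-46,0,0]]'
python3 -m pendant '[[0,0,0,0],[0,0,0,0],[0,0,0,0],[0,0,0,0],[0,0,0,0]]'
python3 -c "
from h import *
print(inrack(arm.get_obs()['tool_pos']))"
```

```text
clock: 35.02
tool_pos: [0.6247, 0.0433, 0.055]
eef_rot: [0.049, 0.999, -0.002, 0.002]
ft_force: [2.8, -9.1, 5.3]
grip_width: 0.0202
grasp_force: 78.9
clock: 35.43
tool_pos: [0.62, -0.0021, 0.055]
eef_rot: [0.048, 0.999, -0.001, 0.002]
ft_force: [1.2, -6.4, 5.6]
grip_width: 0.0204
grasp_force: 78.9
clock: 35.85
tool_pos: [0.62, -0.0028, 0.055]
eef_rot: [0.049, 0.999, -0.002, 0.002]
ft_force: [0.7, -12.2, 5.8]
grip_width: 0.0202
grasp_force: 78.9
(np.float64(0.04420122257178315), np.float64(-0.06585286579202326))
```

```bash
python3 -m pendant '[[0,-2,0,0],[0,-5,0,0],[0,-8,0,0],[0,-8,0,0],[0,-8,0,0]]'
python3 -m pendant '[[0,0,0,0],[0,0,0,0],[0,0,0,0],[0,0,0,0],[0,0,0,0]]' 0.6
python3 -m pendant '[[0,-2,0,0],[0,-2,-30,0],[0,-2,-70,0],[0,-2,-110,0],[0,-2,-150,0]]'
python3 - <<'E'
from h import *
w=arm.camera('wrist');t=arm.camera('scene')
cv2.imwrite('pics/w10.png',np.hstack([cv2.resize(w,(400,300)),cv2.resize(t[200:390,250:500],(395,300))]))
E
```

```text
clock: 36.27
tool_pos: [0.6192, -0.0105, 0.055]
eef_rot: [0.049, 0.999, -0.002, 0.002]
ft_force: [1.6, -10.8, 5.9]
grip_width: 0.0202
grasp_force: 79.1
clock: 36.68
tool_pos: [0.618, -0.008, 0.053]
eef_rot: [0.048, 0.999, 0.0, 0.0]
ft_force: [0.3, -0.5, -0.0]
grip_width: 0.0516
grasp_force: 0.0
clock: 37.1
tool_pos: [0.6172, -0.0102, 0.2045]
eef_rot: [0.048, 0.999, 0.0, -0.0]
ft_force: [0.8, 0.1, -0.2]
grip_width: 0.0515
grasp_force: 0.0
```

View pics/w10.png

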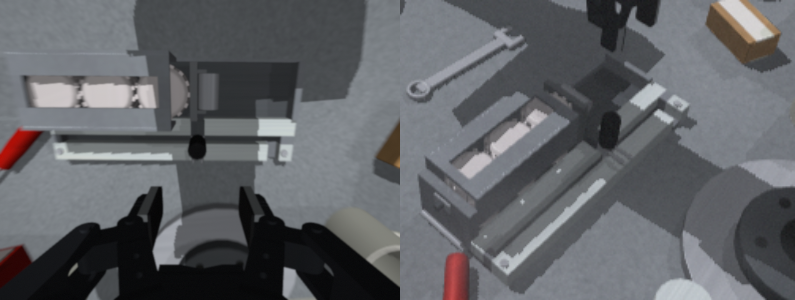

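The row stands closed up in the hood with the plate at (193,90) against the last filter, and the knob is in its slot at (198,147). I'll check the knob's x numerically, then hand in.

```bash
python3 -m pendant '[[0,0,0,0],[0,0,0,0],[0,0,0,0],[0,0,0,0],[0,0,0,0]]' |head -1
python3 - <<'E'
from h import *
print(inrack(ray('wrist',198/.625,150/.625,.082)), 'plate face',inrack(ray('wrist',190/.625,64/.625,.076)))
print([proj('wrist',[*rk(x,-.065),.082])[0]*.625 for x in(.032,.042)])
E
```

```text
clock: 37.62
(np.float64(0.03197136345917803), np.float64(-0.061903436244777746)) plate face (np.float64(0.023804445593775488), np.float64(0.03019341788019997))
[np.float64(198.03327929546643), np.float64(206.78137080966354)]
```

The knob is at x = 32 mm, exactly where it should be with three filters pressed against the gate.

```bash
python3 -c "
from station import arm
print(arm.hand_in())"
```

```text
the job is handed in; nothing more can be done
None
```

The job is handed in (no verdict came back): all three filters present stand upright in the lane, pressed by the closed pusher against the gate by the last pictures and the knob's position, and the robot never gripped or pushed the other things on the bench.

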